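# Fetch the flat tin from behind the paint jars

### The arm

A 6-joint arm with a two-finger parallel gripper is mounted at the origin on the work surface. World frame = base frame: x ahead of the robot, y to its left, z up, the work surface at z = 0. Lengths are in m, angles in rad, forces in N, time in s.
With the tool pointing down it reaches from about 0.375 to 0.9 m from the base axis. Payload 3.1 kg.
Tool frame: the origin (TCP) lies on the centre line of the jaws, within the pads' length; the fingertips stand 8 mm ahead of it and the grasp point (between the pads) lies 11 mm behind it; z points along the fingers, y is the line along which they close (so a half turn about z gives the same grasp; the last joint's range is limited). The gripper opens to 85 mm and grips with 20 to 120 N. Pads are 22 mm wide; open, the fingers measure 114 mm over their backs; the gripper's body (76 mm by 85 mm) begins 54 mm behind the grasp point. The pads swing forward as they close: fully open they stand 13 mm farther back than shut.
Start: joints at [0.942, 0.527, 1.433, -0, 1.181, -0.178], TCP at [0.272, 0.563, 0.239] pointing down, gripper open.
Joint ranges: [-3.08, 3.08], [-0.75, 2.2], [0.22, 2.44], [-1.43, 4.57], [0, 2.65], [-2.85, 2.85]. Speed limits (rad/s): [2.79, 2.79, 3.14, 3.14, 3.14, 3.14].

### API

Orientations are given as a unit quaternion [x, y, z, w].
In Python, from station import * gives the robot as it stands.
- The arm moves only by the tool play_rows, never from a script. Its argument "rows" is a list of rows, each a list of 3 entries, a list of its own where there are three numbers: the turn, a rotation vector about the tool's x, y, z in degrees, then the shift along the tool's x, y, z in mm, then the closure, from 0 (fully open) to 1 (shut). In form: [[[ax, ay, az], [dx, dy, dz], jaw], ...]. A call has 1 to 12 rows; each row shifts and turns the commanded pose from where the row before left it, along the tool's axes as they then stand; what a row does not reach is not made up. A row lasts 1/12 s, in which the tool goes at most 41.7 mm and 7.16 degrees, less where a joint would pass 70% of its speed; a pose out of reach is approached as far as the arm can. A call with a gripper value outside its range is refused whole. The fingers move at their own pace and stop on an object; "grip_force" is the grip in N (left out, the last holds). Time passes only in rows, so rows that do not move let the fingers close. It gives the time, the measured TCP pose, the force, the opening and the grip force at its end, in the units of the state.
- sense(): the state, without advancing time (a new reading comes with each control period).
- snapshot(name): name is "scene" or "top" or "wrist"; returns (picture, depth): 480x640x3 uint8, red, green, blue; 480x640 float32, m along the optical axis (not along the pixel's ray), 0 where there is no reading.
- get_calibration(name): a dict with "vfov" (degrees; the focal length in pixels is half the picture's height over the tangent of half this angle, whatever the lens; pixels are square), "cx", "cy" (the principal point, pixels), "xyz" and "attitude" of the camera in the world. Camera axes: x right, y down, z forward; pixel columns grow to the right and rows downward; lengths in m; the calibration is good to about 2 mm. A picture is of the moment at which its call begins: read the wrist's pose just before it. get_calibration takes no time and is no camera call; for the wrist camera it gives the pose at the moment of the call.
- sign_off(): hands the job in; it is judged then, once.
The state is a dict: "t": time; "q": joint angles; "qd": joint speeds; "tau": joint torques, N m; "tcp_pos": TCP position; "tool_rot": TCP orientation; "force": force on the tool from outside, world axes, zero at the start; "ft_torque": the same for the moment, N m; "finger_gap": opening from 0.0 (shut) to 1.0 (fully open); "gripper_force": force on a finger pad.
Only numpy, scipy, OpenCV 4.12 (cv2) and the standard library are available. Lean on these libraries where they do the work, as an engineer would, in place of code of your own. Each camera call takes 0.05 s, during which the arm holds its last target. There are 200 camera calls.

### The job

The flat metal tin at the back of the plywood bay is boxed in by three tall containers (a wide jar, a narrower jar and a slim nozzle bottle): first stand all three in the grey side tray, leaving the tin where it is meanwhile, then set the tin on the middle of the white tile while they wait in the tray, and last put each of the three back upright on the very spot where it stood at the start. Do not knock anything over, and leave the eraser, the palette knife and the roll of tape where they are.

Things in the scene. Friction and masses are not known exactly. Their poses are not given: they have to be found in the camera images.
- bay: Fixed plywood bay 170 x 250 mm (its x, y), floor 8 mm thick, walls 8 mm thick and 50 mm high (above the table) at the back (+x) and both sides (+y, -y), open in front (-x, roughly towards the robot). Origin at the centre of its underside, on the table (z = 0). The three tall containers stand on its floor about 45 mm in front of its centre, and 66 mm left and right of it; which stands where varies. The tin stands about 25 mm behind its centre.
- tray: The side area: fixed shallow grey plastic tray 200 x 200 mm, floor 4 mm thick, rim 4 mm thick and 14 mm high over the table. Origin at the centre of its underside; x, y along its sides. It lies to the left or to the right of the bay, the tile on the other side. Anywhere on its floor will do for the containers, if each stands wholly inside the rim; it is clear at the start.
- tile: Fixed white ceramic tile 90 x 90 mm, 8 mm thick, flat on the table with a thin brown cork sheet under it that shows 6 mm all round. Origin at the centre of its underside.
- wide_jar: Upright round paint jar with straight sides, white with a grey lid, 60 mm diameter, 105 mm high, about 0.35 kg. Origin at the centre of its underside, z along its axis, up.
- mid_jar: Upright round clear paint jar with straight sides, paper label and a deep black lid, 50 mm diameter, 120 mm high, about 0.3 kg. Origin at the centre of its underside, z along its axis, up.
- bottle: Upright slim white bottle, 40 mm diameter with straight sides up to 95 mm, then a shoulder and a thin pointed nozzle; 130 mm high, about 0.15 kg. Origin at the centre of its underside, z along its axis, up.
- tin: Flat round metal tin, 52 mm diameter, 34 mm high, about 0.12 kg, the low thing behind the three containers. Origin at the centre of its underside, z along its axis, up.
- eraser: Bystander: block eraser 18 x 36 x 14 mm in the back left corner (+x, +y) of the bay. Origin at the centre of its underside.
- knife: Bystander: palette knife about 200 mm long (wooden handle, broad flat metal blade) lying across the table in front of the robot. Origin near the middle of its underside.
- tape: Bystander: roll of paper tape lying flat, 72 mm outer diameter, 24 mm high, to the right (-y) of the bay. Origin at the centre of its underside.

How it is judged:
On the way, in this order (a step that is already met when the one before it is completed fails the run):
1. all three containers stand in the side tray, let go, with the tin still in its place in the bay (moved less than 30 mm) (x of wide_jar in the frame of tray between -0.08 and 0.08 m and y of wide_jar in the frame of tray between -0.08 and 0.08 m and z of each of wide_jar, mid_jar, bottle in the frame of tray below 0.01 m and linear speed of each of wide_jar, mid_jar, bottle below 0.03 m/s and angle between each of wide_jar, mid_jar, bottle's own z axis and vertical below 0.1 rad and x of mid_jar in the frame of tray between -0.08 and 0.08 m and y of mid_jar in the frame of tray between -0.08 and 0.08 m and x of bottle in the frame of tray between -0.08 and 0.08 m and y of bottle in the frame of tray between -0.08 and 0.08 m and contact force between the fingers and wide_jar below 0.1 N and contact force between the fingers and mid_jar below 0.1 N and contact force between the fingers and bottle below 0.1 N and distance of tin from where it was at the start of the episode below 0.03 m), for 0.2 s.
2. the tin stands in the middle of the tile, let go, with the three containers still in the tray (horizontal distance between tin and tile below 0.015 m and z of tin in the frame of tile between 0.004 and 0.012 m and linear speed of each of tin, wide_jar, mid_jar, bottle below 0.03 m/s and angle between each of tin, wide_jar, mid_jar, bottle's own z axis and vertical below 0.1 rad and x of wide_jar in the frame of tray between -0.08 and 0.08 m and y of wide_jar in the frame of tray between -0.08 and 0.08 m and z of each of wide_jar, mid_jar, bottle in the frame of tray below 0.01 m and x of mid_jar in the frame of tray between -0.08 and 0.08 m and y of mid_jar in the frame of tray between -0.08 and 0.08 m and x of bottle in the frame of tray between -0.08 and 0.08 m and y of bottle in the frame of tray between -0.08 and 0.08 m and contact force between the fingers and tin below 0.1 N), for 0.2 s.
At the end, for the whole second after the job is handed in: The tin stands upright on the tile, its centre within 15 mm of the tile's centre; each of the three containers stands upright within 15 mm of where it stood at the start; all are released and at rest (horizontal distance between tin and tile below 0.015 m and z of tin in the frame of tile between 0.004 and 0.012 m and linear speed of each of tin, wide_jar, mid_jar, bottle below 0.03 m/s and angle between each of tin, wide_jar, mid_jar, bottle's own z axis and vertical below 0.1 rad and distance of each of wide_jar, mid_jar, bottle from where it was at the start of the episode below 0.015 m and contact force between the fingers and wide_jar below 0.1 N and contact force between the fingers and mid_jar below 0.1 N and contact force between the fingers and bottle below 0.1 N and contact force between the fingers and tin below 0.1 N); the robot touches nothing.
It fails at once if a container or the tin is tipped over (more than about 35 degrees) (angle between any of wide_jar, mid_jar, bottle, tin's own z axis and vertical above 0.6 rad).
It fails at once if the eraser, the palette knife or the tape is shifted by more than 20 mm (distance of any of eraser, knife, tape from where it was at the start of the episode above 0.02 m).
It also fails if it takes over 138 s, if anything falls off the work surface, if the arm or the gripper's body presses on something with over 40 N, if the wrist force passes 120 N, or if a joint passes its speed limit or range.

## Working session

There is one attempt and no reset: what is moved stays moved. The work goes in short steps, Python scripts to look and compute and a tool call to move; the robot and the scene stay as the last step left them, time stands still between calls to the robot, and variables do not carry over. Pictures are saved under pics/ and viewed, at most 14 in all, crops included, and the job is handed in when it is done.

Besides the shell and the picture viewer there is one more tool, called after ">>>" by a JSON object that holds its "method" and its "body", one argument or row to a line. play_rows: Moves the arm, as the interface text tells. Its arguments: {"type":"object","properties":{"rows":{"type":"array","items":{"type":"array"}},"grip_force":{"type":"number"}},"required":["rows"]}

```bash
mkdir -p pics; ls; cat > h.py <<'E'
from station import *
import numpy as np, cv2
from scipy.spatial.transform import Rotation as R
def cal(n):
    c=get_calibration(n); f=240/np.tan(np.radians(c['vfov'])/2)
    return c,f
def rot(a):
    a=np.array(a,float); return a if a.shape==(3,3) else R.from_quat(a).as_matrix()
def cloud(n):
    c,f=cal(n); im,d=snapshot(n)
    v,u=np.mgrid[0:480,0:640]
    P=np.stack([(u-c['cx'])/f*d,(v-c['cy'])/f*d,d],-1)@rot(c['attitude']).T+np.array(c['xyz'])
    P[d==0]=np.nan
    return im,P
def save(n,im): cv2.imwrite('pics/'+n,im[:,:,::-1])
E
python3 - <<'E'
from h import *
s=sense(); print(s)
for n in('top','scene','wrist'):
    print(n,get_calibration(n))
im,P=cloud('top'); save('top0.png',im); np.savez('top0.npz',im=im,P=P)
im,P=cloud('scene'); save('scene0.png',im); np.savez('scene0.npz',im=im,P=P)
E
```

```text
pics
{'t': 0.0, 'q': array([ 9.41516710e-01,  5.28480388e-01,  1.43393699e+00,  2.23878181e-05,
        1.18140423e+00, -1.78497710e-01]), 'qd': array([-1.47412153e-04,  1.87076229e-04,  6.13031938e-05, -8.53232528e-05,
       -2.42350110e-04, -4.65763086e-04]), 'tau': array([-9.13652057e-04, -4.42356026e+01, -1.78020000e+01, -1.56260639e-04,
        8.33302183e-03,  4.29757989e-06]), 'tcp_pos': array([0.27183058, 0.56199277, 0.23831384]), 'tool_rot': array([ 2.23491459e-01,  9.74705251e-01, -1.02073691e-03, -4.47504132e-04]), 'force': array([0.62617967, 0.14920037, 0.31213968]), 'ft_torque': array([ 0.0242008 ,  0.02424815, -0.04184119]), 'gripper_force': 0.0, 'finger_gap': 1.002533034193497}
top {'vfov': 44.61742319089558, 'cx': 326.4525623818425, 'cy': 230.19463730204768, 'xyz': array([0.50235662, 0.01120391, 1.06653979]), 'attitude': array([-0.70285884,  0.71075516, -0.02589815,  0.01207655])}
scene {'vfov': 50.88574736073901, 'cx': 318.13055587064144, 'cy': 233.7880362983353, 'xyz': array([ 1.08681363, -0.29019526,  0.93981516]), 'attitude': array([ 0.82509667,  0.48176526, -0.14840052, -0.25513722])}
wrist {'vfov': 62.49916231467333, 'cx': 314.9790481277567, 'cy': 240.62969784716324, 'xyz': array([0.2050129 , 0.59309316, 0.37422977]), 'attitude': array([0.83806686, 0.52583482, 0.0766691 , 0.1235457 ])}
```

View pics/top0.png

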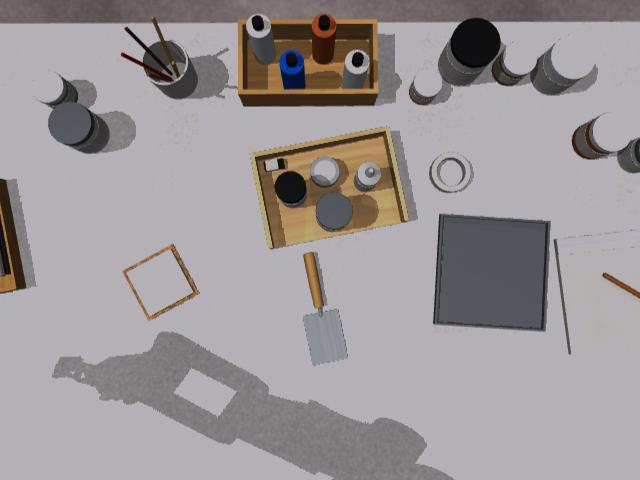

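View pics/scene0.png

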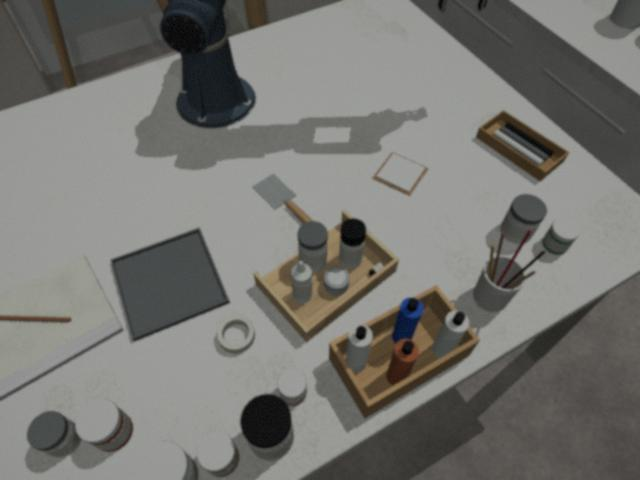

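The top view shows the bay at about (330,185). The wide jar is in front at (334,211), the mid jar left at (291,188), the bottle right at (369,175) and the tin behind at (325,171). The tray is at (492,272), the tile at (161,282), and the knife in front at (320,310). The scene view agrees with this.

```bash
cat > m.py <<'E'
from h import *
z=np.load('top0.npz'); im,P=z['im'],z['P']
X,Y,Z=P[...,0],P[...,1],P[...,2]
v,u=np.mgrid[0:480,0:640]
def top(name,c,r,zlo,zhi):
    m=((u-c[0])**2+(v-c[1])**2<r*r)&(Z>zlo)&(Z<zhi)
    n,l,st,ce=cv2.connectedComponentsWithStats(m.astype(np.uint8)); k=1+np.argmax(st[1:,4]); m=l==k
    q=P[m]; c2,rr=cv2.minEnclosingCircle(q[:,:2].astype(np.float32))
    mid=(np.percentile(q,1,0)+np.percentile(q,99,0))/2
    print(name,m.sum(),'mean',q.mean(0).round(4),'circ',np.round(c2,4),round(rr,4),'mid',mid.round(4),'eqr',np.sqrt(m.sum()/np.pi)/585*(1.0665-q[:,2].mean()))
    return q.mean(0)
top('wide',(334,211),25,.105,.125); top('mid',(291,188),22,.118,.14)
top('bot_shoulder',(369,175),18,.085,.16); top('nozzle',(369,173),12,.118,.15); top('tin',(325,171),20,.034,.05)
def rect(name,m):
    n,l,st,ce=cv2.connectedComponentsWithStats(m.astype(np.uint8)); k=1+np.argmax(st[1:,4]); q=P[l==k]
    q=q[~np.isnan(q[:,0])]
    print(name,len(q),cv2.minAreaRect((q[:,:2]*1000).astype(np.float32)),'z',np.median(q[:,2]).round(4))
hsv=cv2.cvtColor(im,cv2.COLOR_RGB2HSV)
rect('bay',(Z>.046)&(Z<.055)&(abs(v-188)<70)&(abs(u-330)<90)&(hsv[...,1]>60))
rect('tray',(hsv[...,2]<100)&(abs(v-272)<70)&(abs(u-492)<70))
rect('tile+cork',((hsv[...,1]>80)&(abs(v-282)<50)&(abs(u-161)<50)))
print('tilez',np.nanmedian(Z[270:295,150:172]),'table',np.nanmedian(Z[300:340,230:280]),'trayfloor',np.nanmedian(Z[250:300,470:510]))
top('tape',(452,172),26,.018,.032)
print('knife zmax',np.nanpercentile(Z[255:360,305:345],99))
E
python3 m.py
```

```text
wide 1082 mean [ 0.5854 -0.0201  0.1135] circ [ 0.586  -0.0202] 0.0307 mid [ 0.5856 -0.0203  0.1136] eqr 0.030232889697943945
mid 781 mean [0.6234 0.0505 0.1284] circ [0.624  0.0508] 0.0257 mid [0.6237 0.0505 0.1277] eqr 0.025283826538616765
bot_shoulder 475 mean [ 0.6455 -0.0779  0.11  ] circ [ 0.6476 -0.0793] 0.02 mid [ 0.6474 -0.079   0.1133] eqr 0.020104488103694307
nozzle 71 mean [ 0.646  -0.0785  0.1296] circ [ 0.6473 -0.0794] 0.0081 mid [ 0.647  -0.0797  0.1304] eqr 0.0076138247559163754
tin 703 mean [ 0.6614 -0.0069  0.0428] circ [ 0.6619 -0.007 ] 0.0265 mid [ 0.6617 -0.0062  0.0424] eqr 0.026176435599951503
bay 1505 ((633.5817260742188, -14.110092163085938), (170.0657501220703, 250.13790893554688), 10.97598648071289) z 0.0501
tray 12150 ((480.0787658691406, -308.4285583496094), (201.479736328125, 198.84335327148438), 85.3941879272461) z 0.0045
tile+cork 673 ((469.55316162109375, 291.37841796875), (102.48197937011719, 102.69993591308594), 28.053993225097656) z 0.0034
tilez 0.008472375138431576 table 0.0001724346920246589 trayfloor 0.004261726855822046
tape 627 mean [ 0.6609 -0.2341  0.0238] circ [ 0.6616 -0.2343] 0.0365 mid [ 0.661  -0.234   0.0237] eqr 0.025179552878536602
knife zmax 0.02191570787478229
```

The measurements agree with the given sizes and layout: bay yaw 11°, wide jar (0.586,-0.020), mid jar (0.6235,0.0506), bottle (0.647,-0.079), tin (0.6617,-0.0066). I'll turn the tool so its y axis lies along the bay's y, then go over the wide jar.

>>> {"method": "play_rows", "body": {
  "rows": [
    [[0,0,-6.14],[0,0,0],0],
    [[0,0,-6.14],[0,0,0],0],
    [[0,0,-6.14],[0,0,0],0],
    [[0,0,-6.14],[0,0,0],0],
    [[0,0,-6.14],[0,0,0],0],
    [[0,0,-6.14],[0,0,0],0],
    [[0,0,0],[-5,-16,0],0],
    [[0,0,0],[-10,-32,0],0],
    [[0,0,0],[-10,-32,0],0],
    [[0,0,0],[-10,-32,0],0],
    [[0,0,0],[-10,-32,0],0],
    [[0,0,0],[-10,-32,0],0]
  ],
  "grip_force": 60
}}

```text
t: 1.1
tcp_pos: [0.36, 0.3988, 0.2389]
tool_rot: [-0.096, 0.995, -0.0, -0.0]
force: [0.3, 0.0, 0.1]
finger_gap: 0.999
gripper_force: 0.0
```

>>> {"method": "play_rows", "body": {
  "rows": [
    [[0,0,0],[-10,-32,0],0],
    [[0,0,0],[-10,-32,0],0],
    [[0,0,0],[-10,-32,0],0],
    [[0,0,0],[-10,-32,0],0],
    [[0,0,0],[-10,-32,0],0],
    [[0,0,0],[-10,-32,0],0],
    [[0,0,0],[-10,-32,0],0],
    [[0,0,0],[-10,-32,0],0],
    [[0,0,0],[-10,-32,0],0],
    [[0,0,0],[-10,-32,0],0],
    [[0,0,0],[-10,-32,0],0],
    [[0,0,0],[-10,-32,0],0]
  ]
}}

```text
t: 2.1
tcp_pos: [0.5512, 0.0447, 0.239]
tool_rot: [-0.096, 0.995, 0.0, -0.0]
force: [0.5, -0.1, 0.8]
finger_gap: 1.003
gripper_force: 0.0
```

```bash
cat >> h.py <<'E'
OBJ=dict(wide=(.586,-.0202),mid=(.6236,.0506),bottle=(.6472,-.079),tin=(.6617,-.0066),tile=(.4696,.2914),bay=(.6336,-.0141))
a=np.radians(-4.6); T=np.array([[np.cos(a),-np.sin(a)],[np.sin(a),np.cos(a)]])
for k,o in dict(twide=(-.045,.04),tmid=(.05,.04),tbottle=(.0,-.05)).items(): OBJ[k]=tuple(np.array([.480,-.3084])+T@np.array(o))
def go(*wps):
    s=sense(); p=np.array(s['tcp_pos']); M=R.from_quat(s['tool_rot']).as_matrix()
    e=R.from_matrix(M).inv()*R.from_quat([np.cos(np.radians(140.49-0)),np.sin(np.radians(140.49)),0,0]) if 0 else None
    print('t',round(s['t'],2),'p',p.round(4),'ty yaw',np.degrees(np.arctan2(M[1,1],M[0,1])).round(2),'tilt',M[:2,2].round(4),'F',np.round(s['force'],1),'gap',round(s['finger_gap'],3),'gf',round(s['gripper_force'],1))
    for n,z in wps:
        g=np.array([*(OBJ[n] if isinstance(n,str) else n),z]); print(n,z,'shift mm',((g-p)@M*1000).round(1)); p=g
E
python3 - <<'E'
from h import *
go(('wide',.2),('wide',.074),('wide',.26),('twide',.26),('twide',.07),('twide',.25),('mid',.25),('mid',.078),('mid',.27),('tmid',.27))
E
```

```text
t 2.1 p [0.5512 0.0447 0.239 ] ty yaw 101.0 tilt [-0.0009  0.0002] F [ 0.5 -0.1  0.8] gap 1.003 gf 0.0
wide 0.2 shift mm [-21.8 -70.4  38.9]
wide 0.074 shift mm [-1.00e-01 -0.00e+00  1.26e+02]
wide 0.26 shift mm [ 2.00e-01  1.00e-01 -1.86e+02]
twide 0.26 shift mm [ 1.916e+02 -2.121e+02  1.000e-01]
twide 0.07 shift mm [-2.0e-01 -1.0e-01  1.9e+02]
twide 0.25 shift mm [ 2.0e-01  1.0e-01 -1.8e+02]
mid 0.25 shift mm [-2.420e+02  2.744e+02 -1.000e-01]
mid 0.078 shift mm [-1.00e-01 -1.00e-01  1.72e+02]
mid 0.27 shift mm [ 2.00e-01  1.00e-01 -1.92e+02]
tmid 0.27 shift mm [ 150.5 -299.9    0. ]
```

>>> {"method": "play_rows", "body": {
  "rows": [
    [[0,0,0],[-7.3,-23.5,0],0],
    [[0,0,0],[-7.3,-23.5,0],0],
    [[0,0,0],[-7.2,-23.4,0],0],
    [[0,0,0],[0,0,20],0],
    [[0,0,0],[0,0,35],0],
    [[0,0,0],[0,0,35],0],
    [[0,0,0],[0,0,35],0],
    [[0,0,0],[0,0,25],0],
    [[0,0,0],[0,0,15],0],
    [[0,0,0],[0,0,0],0],
    [[0,0,0],[0,0,0],0],
    [[0,0,0],[0,0,0],0]
  ]
}}

```text
t: 3.1
tcp_pos: [0.5866, -0.0188, 0.0751]
tool_rot: [-0.096, 0.995, -0.0, 0.001]
force: [0.8, -0.6, 0.7]
finger_gap: 0.995
gripper_force: 0.0
```

```bash
python3 - <<'E'
from h import *
go(('wide',.074))
im,P=cloud('scene'); save('s1.png',cv2.resize(im[180:360,200:440],None,fx=2.5,fy=2.5))
E
```

```text
t 3.1 p [ 0.5866 -0.0188  0.0751] ty yaw 101.01 tilt [ 0.0016 -0.0003] F [ 0.8 -0.6  0.7] gap 0.995 gf 0.0
wide 0.074 shift mm [ 0.9 -1.2  1.1]
```

View pics/s1.png

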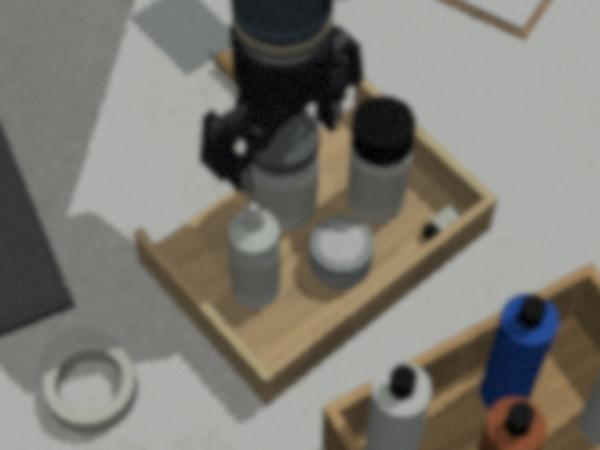

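The crop shows the jaws on either side of the wide jar's lid at about (290,140), clear of the mid jar and the bottle. Closing now, then lifting.

>>> {"method": "play_rows", "body": {
  "rows": [
    [[0,0,0],[0,0,0],1],
    [[0,0,0],[0,0,0],1],
    [[0,0,0],[0,0,0],1],
    [[0,0,0],[0,0,0],1],
    [[0,0,0],[0,0,0],1],
    [[0,0,0],[0,0,0],1],
    [[0,0,0],[0,0,0],1],
    [[0,0,0],[0,0,-2],1],
    [[0,0,0],[0,0,-5],1],
    [[0,0,0],[0,0,-10],1],
    [[0,0,0],[0,0,-10],1],
    [[0,0,0],[0,0,-10],1]
  ]
}}

```text
t: 4.15
tcp_pos: [0.5857, -0.0185, 0.1122]
tool_rot: [-0.096, 0.995, 0.0, -0.0]
force: [0.2, 0.0, -3.6]
finger_gap: 0.688
gripper_force: 64.9
```

```bash
python3 - <<'E'
from h import *
go(('wide',.26),('twide',.26),('twide',.07))
E
```

```text
t 4.15 p [ 0.5857 -0.0185  0.1122] ty yaw 101.02 tilt [-0.0002  0.0001] F [ 0.2  0.  -3.6] gap 0.688 gf 64.9
wide 0.26 shift mm [ 1.000e-01 -1.700e+00 -1.478e+02]
twide 0.26 shift mm [ 191.7 -212.     0. ]
twide 0.07 shift mm [ -0.  -0. 190.]
```

>>> {"method": "play_rows", "body": {
  "rows": [
    [[0,0,0],[0,0,-20],1],
    [[0,0,0],[0,0,-35],1],
    [[0,0,0],[0,0,-35],1],
    [[0,0,0],[0,0,-35],1],
    [[0,0,0],[0,0,-20],1],
    [[0,0,0],[13,-14,0],1],
    [[0,0,0],[22,-25,0],1],
    [[0,0,0],[22,-25,0],1],
    [[0,0,0],[22,-25,0],1],
    [[0,0,0],[22,-25,0],1],
    [[0,0,0],[22,-25,0],1],
    [[0,0,0],[22,-25,0],1]
  ]
}}

```text
t: 5.15
tcp_pos: [0.4737, -0.2082, 0.2573]
tool_rot: [-0.096, 0.995, -0.0, 0.0]
force: [-0.6, 0.4, -2.9]
finger_gap: 0.69
gripper_force: 65.6
```

>>> {"method": "play_rows", "body": {
  "rows": [
    [[0,0,0],[22,-25,0],1],
    [[0,0,0],[15,-15,0],1],
    [[0,0,0],[10,-10,0],1],
    [[0,0,0],[0,0,0],1],
    [[0,0,0],[0,0,20],1],
    [[0,0,0],[0,0,35],1],
    [[0,0,0],[0,0,35],1],
    [[0,0,0],[0,0,30],1],
    [[0,0,0],[0,0,20],1],
    [[0,0,0],[0,0,10],1],
    [[0,0,0],[0,0,10],1],
    [[0,0,0],[0,0,0],1]
  ]
}}

```text
t: 6.15
tcp_pos: [0.4383, -0.2649, 0.0955]
tool_rot: [-0.096, 0.995, 0.001, -0.0]
force: [0.3, -0.2, -3.8]
finger_gap: 0.69
gripper_force: 65.5
```

```bash
python3 - <<'E'
from h import *
go(('twide',.072),('twide',.25),('mid',.25),('mid',.078))
E
```

```text
t 6.15 p [ 0.4383 -0.2649  0.0955] ty yaw 101.04 tilt [-0.001   0.0011] F [ 0.3 -0.2 -3.8] gap 0.69 gf 65.5
twide 0.072 shift mm [-0.1 -0.1 23.5]
twide 0.25 shift mm [ 1.00e-01  2.00e-01 -1.78e+02]
mid 0.25 shift mm [-2.422e+02  2.742e+02  2.000e-01]
mid 0.078 shift mm [-1.00e-01 -2.00e-01  1.72e+02]
```

>>> {"method": "play_rows", "body": {
  "rows": [
    [[0,0,0],[0,0,12],1],
    [[0,0,0],[0,0,8],1],
    [[0,0,0],[0,0,4],1],
    [[0,0,0],[0,0,0],1],
    [[0,0,0],[0,0,0],0],
    [[0,0,0],[0,0,0],0],
    [[0,0,0],[0,0,0],0],
    [[0,0,0],[0,0,0],0],
    [[0,0,0],[0,0,0],0],
    [[0,0,0],[0,0,0],0],
    [[0,0,0],[0,0,-8],0],
    [[0,0,0],[0,0,-25],0]
  ]
}}

```text
t: 7.15
tcp_pos: [0.4365, -0.2639, 0.1035]
tool_rot: [-0.096, 0.995, 0.003, -0.002]
force: [-0.9, -0.4, -0.4]
finger_gap: 1.005
gripper_force: 0.0
```

>>> {"method": "play_rows", "body": {
  "rows": [
    [[0,0,0],[0,0,-35],0],
    [[0,0,0],[0,0,-35],0],
    [[0,0,0],[0,0,-35],0],
    [[0,0,0],[0,0,-35],0],
    [[0,0,0],[-10,11,0],0],
    [[0,0,0],[-20,23,0],0],
    [[0,0,0],[-22,25,0],0],
    [[0,0,0],[-22,25,0],0],
    [[0,0,0],[-22,25,0],0],
    [[0,0,0],[-22,25,0],0],
    [[0,0,0],[-22,25,0],0],
    [[0,0,0],[-22,25,0],0]
  ]
}}

```text
t: 8.15
tcp_pos: [0.5624, -0.0522, 0.2459]
tool_rot: [-0.096, 0.995, -0.0, 0.0]
force: [1.0, -1.7, 0.6]
finger_gap: 1.001
gripper_force: 0.0
```

>>> {"method": "play_rows", "body": {
  "rows": [
    [[0,0,0],[-22,25,0],0],
    [[0,0,0],[-22,25,0],0],
    [[0,0,0],[-22,25,0],0],
    [[0,0,0],[-14,15,0],0],
    [[0,0,0],[0,0,20],0],
    [[0,0,0],[0,0,35],0],
    [[0,0,0],[0,0,35],0],
    [[0,0,0],[0,0,20],0],
    [[0,0,0],[0,0,10],0],
    [[0,0,0],[0,0,0],0],
    [[0,0,0],[0,0,0],0]
  ]
}}

```text
t: 9.07
tcp_pos: [0.6239, 0.0497, 0.1259]
tool_rot: [-0.096, 0.995, -0.0, 0.0]
force: [-0.1, -0.2, 0.7]
finger_gap: 1.0
gripper_force: 0.0
```

```bash
python3 - <<'E'
from h import *
go(('mid',.078))
im,P=cloud('top'); m=(P[...,2]>.095)&(P[...,2]<.13)
v,u=np.mgrid[0:480,0:640]; m&=(abs(u-490)<60)&(abs(v-272)<65); q=P[m]
print(len(q),q.mean(0), np.ptp(q,0), OBJ['twide'])
E
```

```text
t 9.07 p [0.6239 0.0497 0.1259] ty yaw 101.0 tilt [ 0.0006 -0.    ] F [-0.1 -0.2  0.7] gap 1.0 gf 0.0
mid 0.078 shift mm [ 0.1  1.  47.9]
1147 [ 0.43758652 -0.26405259  0.10902502] [0.06033178 0.06064249 0.01904269] (np.float64(0.43835290744262323), np.float64(-0.2649198932669515))
```

>>> {"method": "play_rows", "body": {
  "rows": [
    [[0,0,0],[0,1,10],0],
    [[0,0,0],[0,0,18],0],
    [[0,0,0],[0,0,13],0],
    [[0,0,0],[0,0,6],0],
    [[0,0,0],[0,0,0],0],
    [[0,0,0],[0,0,0],1],
    [[0,0,0],[0,0,0],1],
    [[0,0,0],[0,0,0],1],
    [[0,0,0],[0,0,0],1],
    [[0,0,0],[0,0,0],1],
    [[0,0,0],[0,0,0],1],
    [[0,0,0],[0,0,0],1]
  ]
}}

```text
t: 10.12
tcp_pos: [0.6242, 0.0505, 0.0795]
tool_rot: [-0.096, 0.995, -0.0, 0.001]
force: [-0.7, -1.3, 5.8]
finger_gap: 0.578
gripper_force: 55.6
```

>>> {"method": "play_rows", "body": {
  "rows": [
    [[0,0,0],[0,0,0],1],
    [[0,0,0],[0,0,-2],1],
    [[0,0,0],[0,0,-8],1],
    [[0,0,0],[0,0,-20],1]
  ]
}}

```text
t: 10.45
tcp_pos: [0.62, 0.0512, 0.1054]
tool_rot: [-0.096, 0.995, 0.001, -0.004]
force: [-0.6, 0.2, -2.9]
finger_gap: 0.576
gripper_force: 56.6
```

```bash
python3 - <<'E'
from h import *
go(('mid',.27),('tmid',.27),('tmid',.076))
E
```

```text
t 10.45 p [0.62   0.0512 0.1054] ty yaw 101.0 tilt [-0.0089  0.0012] F [-0.6  0.2 -2.9] gap 0.576 gf 56.6
mid 0.27 shift mm [  -2.    -0.8 -164.7]
tmid 0.27 shift mm [ 150.5 -299.9    0.4]
tmid 0.076 shift mm [ -1.6  -0.6 194. ]
```

>>> {"method": "play_rows", "body": {
  "rows": [
    [[0,0,0],[0,0,-25],1],
    [[0,0,0],[0,0,-35],1],
    [[0,0,0],[0,0,-35],1],
    [[0,0,0],[0,0,-35],1],
    [[0,0,0],[0,0,-20],1],
    [[0,0,0],[0,0,-10],1],
    [[0,0,0],[8,-16,0],1],
    [[0,0,0],[15,-30,0],1],
    [[0,0,0],[15,-30,0],1],
    [[0,0,0],[15,-30,0],1],
    [[0,0,0],[15,-30,0],1],
    [[0,0,0],[15,-30,0],1]
  ]
}}

```text
t: 11.45
tcp_pos: [0.5716, -0.1285, 0.2665]
tool_rot: [-0.096, 0.995, 0.001, -0.002]
force: [0.5, -0.0, -3.3]
finger_gap: 0.572
gripper_force: 56.7
```

>>> {"method": "play_rows", "body": {
  "rows": [
    [[0,0,0],[15,-30,0],1],
    [[0,0,0],[15,-30,0],1],
    [[0,0,0],[15,-30,0],1],
    [[0,0,0],[15,-30,0],1],
    [[0,0,0],[7,-14,0],1],
    [[0,0,0],[0,0,0],1],
    [[0,0,0],[0,0,20],1],
    [[0,0,0],[0,0,35],1],
    [[0,0,0],[0,0,35],1],
    [[0,0,0],[0,0,35],1],
    [[0,0,0],[0,0,20],1],
    [[0,0,0],[0,0,10],1]
  ]
}}

```text
t: 12.45
tcp_pos: [0.5309, -0.269, 0.1089]
tool_rot: [-0.096, 0.995, 0.004, -0.003]
force: [0.5, 0.0, -3.3]
finger_gap: 0.575
gripper_force: 56.8
```

>>> {"method": "play_rows", "body": {
  "rows": [
    [[0,0,0],[0,0,10],1],
    [[0,0,0],[0,0,0],1],
    [[0,0,0],[0,0,0],1]
  ]
}}

```text
t: 12.7
tcp_pos: [0.5339, -0.2722, 0.1038]
tool_rot: [-0.096, 0.995, -0.0, 0.0]
force: [0.2, -0.7, -3.4]
finger_gap: 0.573
gripper_force: 56.8
```

```bash
python3 - <<'E'
from h import *
go(('tmid',.0765),('tmid',.27),('bottle',.27),('bottle',.077))
E
```

```text
t 12.7 p [ 0.5339 -0.2722  0.1038] ty yaw 101.04 tilt [ 0.0007 -0.0003] F [ 0.2 -0.7 -3.4] gap 0.573 gf 56.8
tmid 0.0765 shift mm [ 1.  -0.1 27.3]
tmid 0.27 shift mm [-1.000e-01 -1.000e-01 -1.935e+02]
bottle 0.27 shift mm [-149.1  168.1    0. ]
bottle 0.077 shift mm [1.00e-01 1.00e-01 1.93e+02]
```

>>> {"method": "play_rows", "body": {
  "rows": [
    [[0,0,0],[1,0,12],1],
    [[0,0,0],[0,0,10],1],
    [[0,0,0],[0,0,5],1],
    [[0,0,0],[0,0,0],1],
    [[0,0,0],[0,0,0],0],
    [[0,0,0],[0,0,0],0],
    [[0,0,0],[0,0,0],0],
    [[0,0,0],[0,0,0],0],
    [[0,0,0],[0,0,0],0],
    [[0,0,0],[0,0,-5],0],
    [[0,0,0],[0,0,-15],0],
    [[0,0,0],[0,0,-30],0]
  ]
}}

```text
t: 13.7
tcp_pos: [0.5303, -0.2711, 0.1241]
tool_rot: [-0.096, 0.995, 0.003, -0.003]
force: [1.0, 0.1, 1.4]
finger_gap: 0.997
gripper_force: 0.0
```

>>> {"method": "play_rows", "body": {
  "rows": [
    [[0,0,0],[0,0,-35],0],
    [[0,0,0],[0,0,-35],0],
    [[0,0,0],[0,0,-30],0],
    [[0,0,0],[0,0,-20],0],
    [[0,0,0],[-10,12,0],0],
    [[0,0,0],[-20,23,0],0],
    [[0,0,0],[-22,25,0],0],
    [[0,0,0],[-22,25,0],0],
    [[0,0,0],[-22,25,0],0],
    [[0,0,0],[-22,25,0],0],
    [[0,0,0],[-20,22,0],0],
    [[0,0,0],[-11,11,0],0]
  ]
}}

```text
t: 14.7
tcp_pos: [0.6477, -0.0758, 0.2468]
tool_rot: [-0.097, 0.995, 0.0, 0.001]
force: [-0.0, -0.8, 1.4]
finger_gap: 1.001
gripper_force: 0.0
```

>>> {"method": "play_rows", "body": {
  "rows": [
    [[0,0,0],[0,0,0],0],
    [[0,0,0],[0,0,20],0],
    [[0,0,0],[0,0,30],0],
    [[0,0,0],[0,0,20],0],
    [[0,0,0],[0,0,10],0],
    [[0,0,0],[0,0,0],0],
    [[0,0,0],[0,0,0],0]
  ]
}}

```text
t: 15.28
tcp_pos: [0.6464, -0.0803, 0.1665]
tool_rot: [-0.095, 0.995, -0.0, -0.0]
force: [0.4, -1.1, 0.5]
finger_gap: 0.998
gripper_force: 0.0
```

```bash
python3 - <<'E'
from h import *
go(('bottle',.077))
im,P=cloud('top'); save('t1.png',im)
v,u=np.mgrid[0:480,0:640]; m=(P[...,2]>.117)&(P[...,2]<.13)&(abs(u-490)<60)&(abs(v-272)<65); q=P[m]
print(len(q),q.mean(0), np.ptp(q,0), OBJ['tmid'])
E
```

```text
t 15.28 p [ 0.6464 -0.0803  0.1665] ty yaw 100.95 tilt [-0.0004 -0.0002] F [ 0.4 -1.1  0.5] gap 0.998 gf 0.0
bottle 0.077 shift mm [-1.1  1.1 89.5]
788 [ 0.53137029 -0.27035369  0.12430951] [0.04893909 0.04959744 0.01286365] (np.float64(0.5330469008959667), np.float64(-0.27253879107819307))
```

View pics/t1.png

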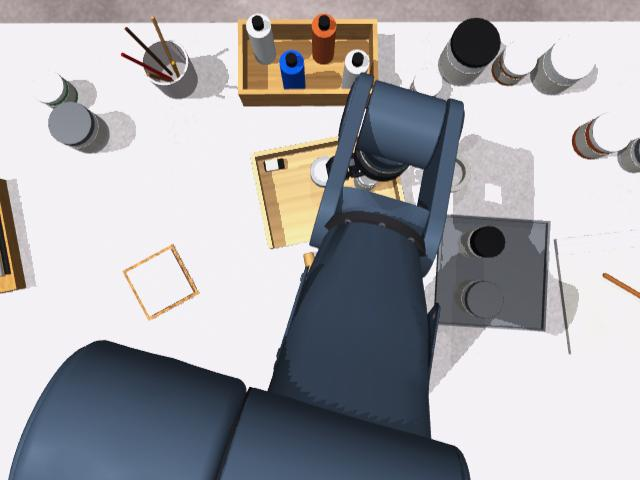

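The picture shows the mid jar (488,242) and the wide jar (482,299) standing in the tray, and the gripper over the bottle. Next is the bottle.

>>> {"method": "play_rows", "body": {
  "rows": [
    [[0,0,0],[-1,1,15],0],
    [[0,0,0],[0,0,28],0],
    [[0,0,0],[0,0,24],0],
    [[0,0,0],[0,0,14],0],
    [[0,0,0],[0,0,8],0],
    [[0,0,0],[0,0,0],0],
    [[0,0,0],[0,0,0],1],
    [[0,0,0],[0,0,0],1],
    [[0,0,0],[0,0,0],1],
    [[0,0,0],[0,0,0],1],
    [[0,0,0],[0,0,0],1],
    [[0,0,0],[0,0,0],1]
  ],
  "grip_force": 40
}}

```text
t: 16.33
tcp_pos: [0.6484, -0.0785, 0.079]
tool_rot: [-0.096, 0.995, -0.001, 0.001]
force: [0.1, -1.4, 6.5]
finger_gap: 0.456
gripper_force: 40.2
```

>>> {"method": "play_rows", "body": {
  "rows": [
    [[0,0,0],[0,0,0],1],
    [[0,0,0],[0,0,0],1],
    [[0,0,0],[0,0,0],1],
    [[0,0,0],[0,0,-2],1],
    [[0,0,0],[0,0,-8],1],
    [[0,0,0],[0,0,-20],1]
  ]
}}

```text
t: 16.83
tcp_pos: [0.6447, -0.0772, 0.1048]
tool_rot: [-0.096, 0.995, 0.001, -0.003]
force: [-0.1, -0.3, -0.6]
finger_gap: 0.457
gripper_force: 40.4
```

```bash
python3 - <<'E'
from h import *
go(('bottle',.25),('tbottle',.25),('tbottle',.073))
E
```

```text
t 16.83 p [ 0.6447 -0.0772  0.1048] ty yaw 101.01 tilt [-0.0072  0.0023] F [-0.1 -0.3 -0.6] gap 0.457 gf 40.4
bottle 0.25 shift mm [  -1.2   -1.8 -145.2]
tbottle 0.25 shift mm [ 221.4 -241.4    0.6]
tbottle 0.073 shift mm [ -1.2  -0.6 177. ]
```

>>> {"method": "play_rows", "body": {
  "rows": [
    [[0,0,0],[0,0,-30],1],
    [[0,0,0],[0,0,-35],1],
    [[0,0,0],[0,0,-35],1],
    [[0,0,0],[0,0,-30],1],
    [[0,0,0],[0,0,-15],1],
    [[0,0,0],[10,-11,0],1],
    [[0,0,0],[22,-24,0],1],
    [[0,0,0],[22,-24,0],1],
    [[0,0,0],[22,-24,0],1],
    [[0,0,0],[22,-24,0],1],
    [[0,0,0],[22,-24,0],1],
    [[0,0,0],[22,-24,0],1]
  ]
}}

```text
t: 17.83
tcp_pos: [0.5348, -0.2582, 0.2505]
tool_rot: [-0.096, 0.995, 0.001, -0.002]
force: [0.8, -0.2, -0.9]
finger_gap: 0.46
gripper_force: 40.4
```

>>> {"method": "play_rows", "body": {
  "rows": [
    [[0,0,0],[22,-24,0],1],
    [[0,0,0],[22,-24,0],1],
    [[0,0,0],[22,-24,0],1],
    [[0,0,0],[13,-14,0],1],
    [[0,0,0],[0,0,0],1],
    [[0,0,0],[0,0,20],1],
    [[0,0,0],[0,0,35],1],
    [[0,0,0],[0,0,35],1],
    [[0,0,0],[0,0,30],1],
    [[0,0,0],[0,0,20],1],
    [[0,0,0],[0,0,10],1],
    [[0,0,0],[0,0,0],1]
  ]
}}

```text
t: 18.83
tcp_pos: [0.4745, -0.3545, 0.0991]
tool_rot: [-0.096, 0.995, 0.003, -0.002]
force: [0.3, 0.4, -1.1]
finger_gap: 0.459
gripper_force: 40.4
```

>>> {"method": "play_rows", "body": {
  "rows": [
    [[0,0,0],[0,0,0],1]
  ]
}}

```text
t: 18.92
tcp_pos: [0.4762, -0.3564, 0.102]
tool_rot: [-0.096, 0.995, 0.001, -0.0]
force: [-0.4, -0.4, -0.2]
finger_gap: 0.458
gripper_force: 40.5
```

```bash
python3 - <<'E'
from h import *
go(('tbottle',.0755),('tbottle',.25),('tin',.25),('tin',.022))
E
```

```text
t 18.92 p [ 0.4762 -0.3564  0.102 ] ty yaw 101.02 tilt [-0.0008  0.001 ] F [-0.4 -0.4 -0.2] gap 0.458 gf 40.5
tbottle 0.0755 shift mm [ 0.5 -1.8 26.5]
tbottle 0.25 shift mm [ 1.000e-01  2.000e-01 -1.745e+02]
tin 0.25 shift mm [-2.495e+02  3.097e+02  2.000e-01]
tin 0.022 shift mm [-1.00e-01 -3.00e-01  2.28e+02]
```

>>> {"method": "play_rows", "body": {
  "rows": [
    [[0,0,0],[0,0,13],1],
    [[0,0,0],[0,0,9],1],
    [[0,0,0],[0,0,5],1],
    [[0,0,0],[0,0,0],1],
    [[0,0,0],[0,0,0],0],
    [[0,0,0],[0,0,0],0],
    [[0,0,0],[0,0,0],0],
    [[0,0,0],[0,0,0],0],
    [[0,0,0],[0,0,0],0],
    [[0,0,0],[0,0,-5],0],
    [[0,0,0],[0,0,-15],0],
    [[0,0,0],[0,0,-30],0]
  ]
}}

```text
t: 19.92
tcp_pos: [0.4746, -0.355, 0.1231]
tool_rot: [-0.096, 0.995, 0.003, -0.002]
force: [-0.1, -0.2, 0.3]
finger_gap: 1.0
gripper_force: 0.0
```

>>> {"method": "play_rows", "body": {
  "rows": [
    [[0,0,0],[0,0,-35],0],
    [[0,0,0],[0,0,-35],0],
    [[0,0,0],[0,0,-35],0],
    [[0,0,0],[0,0,-20],0],
    [[0,0,0],[-10,12,0],0],
    [[0,0,0],[-23,28.6,0],0],
    [[0,0,0],[-23,28.6,0],0],
    [[0,0,0],[-23,28.6,0],0],
    [[0,0,0],[-23,28.6,0],0],
    [[0,0,0],[-23,28.6,0],0],
    [[0,0,0],[-23,28.6,0],0],
    [[0,0,0],[-23,28.6,0],0]
  ]
}}

```text
t: 20.92
tcp_pos: [0.6041, -0.1141, 0.2508]
tool_rot: [-0.096, 0.995, -0.0, 0.0]
force: [1.2, -0.6, -0.2]
finger_gap: 1.002
gripper_force: 0.0
```

>>> {"method": "play_rows", "body": {
  "rows": [
    [[0,0,0],[-23,28.6,0],0],
    [[0,0,0],[-23,28.6,0],0],
    [[0,0,0],[-23,28.6,0],0],
    [[0,0,0],[-10,12,0],0],
    [[0,0,0],[0,0,10],0],
    [[0,0,0],[0,0,30],0],
    [[0,0,0],[0,0,35],0],
    [[0,0,0],[0,0,35],0],
    [[0,0,0],[0,0,25],0],
    [[0,0,0],[0,0,10],0],
    [[0,0,0],[0,0,0],0],
    [[0,0,0],[0,0,0],0]
  ]
}}

```text
t: 21.92
tcp_pos: [0.6627, -0.0057, 0.1056]
tool_rot: [-0.096, 0.995, -0.0, -0.0]
force: [-0.2, 0.4, -1.1]
finger_gap: 0.999
gripper_force: 0.0
```

```bash
python3 - <<'E'
from h import *
go(('tin',.022))
im,P=cloud('scene'); save('s2.png',im)
E
```

```text
t 21.92 p [ 0.6627 -0.0057  0.1056] ty yaw 100.96 tilt [-0.0001 -0.0003] F [-0.2  0.4 -1.1] gap 0.999 gf 0.0
tin 0.022 shift mm [ 1.1 -0.7 83.6]
```

View pics/s2.png

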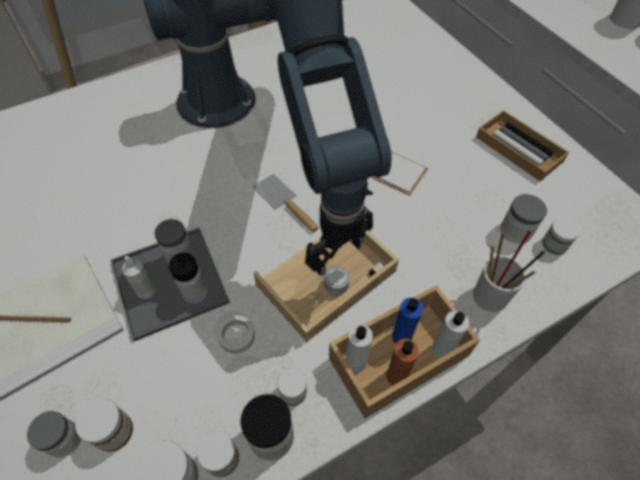

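The scene view shows all three containers upright in the tray: bottle (135,278), wide (173,245), mid (185,278). The jaws are above the tin at (336,280).

>>> {"method": "play_rows", "body": {
  "rows": [
    [[0,0,0],[1,-1,15],0],
    [[0,0,0],[0,0,28],0],
    [[0,0,0],[0,0,24],0],
    [[0,0,0],[0,0,13],0],
    [[0,0,0],[0,0,8],0],
    [[0,0,0],[0,0,0],0],
    [[0,0,0],[0,0,0],0]
  ]
}}

```text
t: 22.55
tcp_pos: [0.6628, -0.0061, 0.0185]
tool_rot: [-0.096, 0.995, -0.0, 0.001]
force: [0.2, 0.3, -0.1]
finger_gap: 1.002
gripper_force: 0.0
```

>>> {"method": "play_rows", "body": {
  "rows": [
    [[0,0,0],[0,0,0],1],
    [[0,0,0],[0,0,0],1],
    [[0,0,0],[0,0,0],1],
    [[0,0,0],[0,0,0],1],
    [[0,0,0],[0,0,0],1],
    [[0,0,0],[0,0,0],1],
    [[0,0,0],[0,0,0],1],
    [[0,0,0],[0,0,-2],1],
    [[0,0,0],[0,0,-8],1],
    [[0,0,0],[0,0,-20],1],
    [[0,0,0],[0,0,-20],1],
    [[0,0,0],[0,0,0],1]
  ]
}}

```text
t: 23.55
tcp_pos: [0.6643, -0.0061, 0.0711]
tool_rot: [-0.096, 0.995, -0.001, 0.003]
force: [-0.4, -0.8, -0.8]
finger_gap: 0.596
gripper_force: 42.0
```

```bash
python3 - <<'E'
from h import *
go(('tin',.15),('tile',.15),('tile',.018))
E
```

```text
t 23.55 p [ 0.6643 -0.0061  0.0711] ty yaw 101.02 tilt [ 0.0067 -0.0011] F [-0.4 -0.8 -0.8] gap 0.596 gf 42.0
tin 0.15 shift mm [  2.1  -0.1 -78.9]
tile 0.15 shift mm [131.6 329.2  -1.6]
tile 0.018 shift mm [  0.8   0.3 132. ]
```

>>> {"method": "play_rows", "body": {
  "rows": [
    [[0,0,0],[0,0,-25],1],
    [[0,0,0],[0,0,-30],1],
    [[0,0,0],[0,0,-25],1],
    [[0,0,0],[0,0,-10],1],
    [[0,0,0],[6,14,0],1],
    [[0,0,0],[12,30,0],1],
    [[0,0,0],[12,30,0],1],
    [[0,0,0],[12,30,0],1],
    [[0,0,0],[12,30,0],1],
    [[0,0,0],[12,30,0],1],
    [[0,0,0],[12,30,0],1],
    [[0,0,0],[12,30,0],1]
  ]
}}

```text
t: 24.55
tcp_pos: [0.5269, 0.1983, 0.1549]
tool_rot: [-0.096, 0.995, 0.0, -0.003]
force: [0.5, 0.7, -1.8]
finger_gap: 0.597
gripper_force: 42.2
```

>>> {"method": "play_rows", "body": {
  "rows": [
    [[0,0,0],[12,30,0],1],
    [[0,0,0],[12,30,0],1],
    [[0,0,0],[12,30,0],1],
    [[0,0,0],[6,15,0],1],
    [[0,0,0],[0,0,0],1],
    [[0,0,0],[0,0,15],1],
    [[0,0,0],[0,0,30],1],
    [[0,0,0],[0,0,30],1],
    [[0,0,0],[0,0,20],1],
    [[0,0,0],[0,0,10],1],
    [[0,0,0],[0,0,0],1],
    [[0,0,0],[0,0,0],1]
  ]
}}

```text
t: 25.55
tcp_pos: [0.4688, 0.2914, 0.0516]
tool_rot: [-0.096, 0.995, -0.0, -0.001]
force: [0.0, 1.5, -0.2]
finger_gap: 0.598
gripper_force: 42.2
```

```bash
python3 - <<'E'
from h import *
go(('tile',.0195),('tile',.14),('tile',.25),('tbottle',.25))
E
```

```text
t 25.55 p [0.4688 0.2914 0.0516] ty yaw 100.99 tilt [-0.0019 -0.0007] F [ 0.   1.5 -0.2] gap 0.598 gf 42.2
tile 0.0195 shift mm [-0.8 -0.1 32.1]
tile 0.14 shift mm [   0.2   -0.  -120.5]
tile 0.25 shift mm [   0.2   -0.  -110. ]
tbottle 0.25 shift mm [ 1.176e+02 -6.389e+02  5.000e-01]
```

>>> {"method": "play_rows", "body": {
  "rows": [
    [[0,0,0],[-1,0,14],1],
    [[0,0,0],[0,0,10],1],
    [[0,0,0],[0,0,5],1],
    [[0,0,0],[0,0,3],1],
    [[0,0,0],[0,0,0],1],
    [[0,0,0],[0,0,0],1]
  ]
}}

```text
t: 26.05
tcp_pos: [0.4705, 0.2921, 0.0207]
tool_rot: [-0.096, 0.995, 0.0, 0.0]
force: [-0.3, 0.3, -1.8]
finger_gap: 0.602
gripper_force: 42.2
```

>>> {"method": "play_rows", "body": {
  "rows": [
    [[0,0,0],[0,0,0],0],
    [[0,0,0],[0,0,0],0],
    [[0,0,0],[0,0,0],0],
    [[0,0,0],[0,0,0],0],
    [[0,0,0],[0,0,0],0],
    [[0,0,0],[0,0,0],0],
    [[0,0,0],[0,0,-5],0],
    [[0,0,0],[0,0,-20],0],
    [[0,0,0],[0,0,-35],0],
    [[0,0,0],[0,0,-35],0],
    [[0,0,0],[0,0,-35],0],
    [[0,0,0],[0,0,-35],0]
  ]
}}

```text
t: 27.05
tcp_pos: [0.4699, 0.2918, 0.1871]
tool_rot: [-0.096, 0.995, -0.0, -0.0]
force: [1.1, 0.1, 0.3]
finger_gap: 1.002
gripper_force: 0.0
```

>>> {"method": "play_rows", "body": {
  "rows": [
    [[0,0,0],[0,0,-35],0],
    [[0,0,0],[0,0,-30],0],
    [[0,0,0],[3,-16,0],0],
    [[0,0,0],[6,-32,0],0],
    [[0,0,0],[6,-32,0],0],
    [[0,0,0],[6,-32,0],0],
    [[0,0,0],[6,-32,0],0],
    [[0,0,0],[6,-32,0],0],
    [[0,0,0],[6,-32,0],0]
  ]
}}

```text
t: 27.8
tcp_pos: [0.4712, 0.079, 0.2507]
tool_rot: [-0.096, 0.995, -0.0, 0.0]
force: [0.3, 0.2, -0.2]
finger_gap: 1.001
gripper_force: 0.0
```

```bash
python3 - <<'E'
from h import *
im,P=cloud('top'); save('t2.png',im); Z=P[...,2]
v,u=np.mgrid[0:480,0:640]
def f(n,u0,v0,r,lo,hi):
    m=(Z>lo)&(Z<hi)&((u-u0)**2+(v-v0)**2<r*r); q=P[m]
    if len(q): print(n,len(q),q.mean(0).round(4),((np.percentile(q,1,0)+np.percentile(q,99,0))/2).round(4))
f('tin',161,282,40,.034,.05)
f('wide',482,299,25,.1,.118); f('mid',488,242,25,.117,.13); f('bottle',525,280,30,.085,.14)
go(('tbottle',.25))
E
```

```text
tin 684 [0.4702 0.2935 0.0428] [0.4697 0.2944 0.0426]
wide 1112 [ 0.4375 -0.2647  0.1094] [ 0.4374 -0.2651  0.108 ]
mid 788 [ 0.5314 -0.2703  0.1244] [ 0.5317 -0.2706  0.1231]
bottle 546 [ 0.4739 -0.3479  0.1058] [ 0.4681 -0.3308  0.1101]
t 27.85 p [0.4719 0.074  0.2507] ty yaw 100.86 tilt [ 0.0003 -0.0045] F [-0.2 -3.3  0.6] gap 0.998 gf 0.0
tbottle 0.25 shift mm [  77.4 -425.2    2.6]
```

View pics/t2.png

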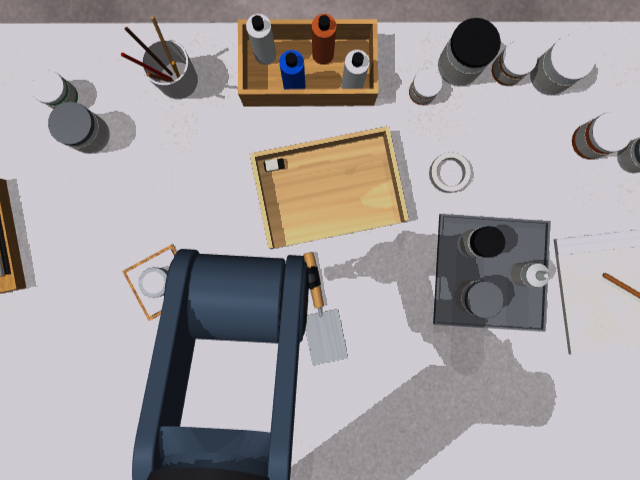

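The tin sits on the tile at (152,282), about 2 mm from its centre. The tray still holds all three containers and the bay has only the eraser. Now putting the bottle back.

>>> {"method": "play_rows", "body": {
  "rows": [
    [[0,0,0],[3,-15,0],0],
    [[0,0,0],[6,-33,0],0],
    [[0,0,0],[6,-33,0],0],
    [[0,0,0],[6,-33,0],0],
    [[0,0,0],[6,-33,0],0],
    [[0,0,0],[6,-33,0],0],
    [[0,0,0],[6,-33,0],0],
    [[0,0,0],[6,-33,0],0],
    [[0,0,0],[6,-33,0],0],
    [[0,0,0],[6,-33,0],0],
    [[0,0,0],[6,-33,0],0],
    [[0,0,0],[6,-33,0],0]
  ]
}}

```text
t: 28.85
tcp_pos: [0.4759, -0.3051, 0.2506]
tool_rot: [-0.096, 0.995, 0.0, -0.0]
force: [0.4, 1.0, 0.2]
finger_gap: 0.998
gripper_force: 0.0
```

>>> {"method": "play_rows", "body": {
  "rows": [
    [[0,0,0],[6,-33,0],0],
    [[0,0,0],[3,-17,0],0],
    [[0,0,0],[0,0,0],0],
    [[0,0,0],[0,0,20],0],
    [[0,0,0],[0,0,30],0],
    [[0,0,0],[0,0,20],0],
    [[0,0,0],[0,0,10],0],
    [[0,0,0],[0,0,0],0],
    [[0,0,0],[0,0,0],0]
  ]
}}

```text
t: 29.6
tcp_pos: [0.4772, -0.354, 0.1705]
tool_rot: [-0.096, 0.995, 0.0, -0.0]
force: [0.1, 0.6, 1.2]
finger_gap: 1.002
gripper_force: 0.0
```

```bash
python3 - <<'E'
from h import *
go(('tbottle',.0745),('tbottle',.25),('bottle',.25),('bottle',.0785))
E
```

```text
t 29.6 p [ 0.4772 -0.354   0.1705] ty yaw 101.05 tilt [-0.0003  0.0005] F [0.1 0.6 1.2] gap 1.002 gf 0.0
tbottle 0.0745 shift mm [ 2. -4. 96.]
tbottle 0.25 shift mm [ 0.000e+00  1.000e-01 -1.755e+02]
bottle 0.25 shift mm [-2.215e+02  2.413e+02  1.000e-01]
bottle 0.0785 shift mm [-0.000e+00 -1.000e-01  1.715e+02]
```

>>> {"method": "play_rows", "body": {
  "rows": [
    [[0,0,0],[1,-3,15],0],
    [[0,0,0],[0,0,30],0],
    [[0,0,0],[0,0,28],0],
    [[0,0,0],[0,0,15],0],
    [[0,0,0],[0,0,8],0],
    [[0,0,0],[0,0,0],0],
    [[0,0,0],[0,0,0],1],
    [[0,0,0],[0,0,0],1],
    [[0,0,0],[0,0,0],1],
    [[0,0,0],[0,0,0],1],
    [[0,0,0],[0,0,0],1],
    [[0,0,0],[0,0,0],1]
  ]
}}

```text
t: 30.6
tcp_pos: [0.4773, -0.3584, 0.076]
tool_rot: [-0.096, 0.995, -0.001, 0.001]
force: [-0.9, 0.5, 6.6]
finger_gap: 0.455
gripper_force: 40.4
```

>>> {"method": "play_rows", "body": {
  "rows": [
    [[0,0,0],[0,0,0],1],
    [[0,0,0],[0,0,0],1],
    [[0,0,0],[0,0,0],1]
  ]
}}

```text
t: 30.85
tcp_pos: [0.4773, -0.3584, 0.076]
tool_rot: [-0.096, 0.995, -0.001, 0.001]
force: [0.1, -0.8, 5.1]
finger_gap: 0.455
gripper_force: 40.4
```

```bash
python3 - <<'E'
from h import *
p=sense()['tcp_pos'].copy(); h=tuple(p[:2])
go((h,.25),('bottle',.25),('bottle',.0785))
E
```

```text
t 30.85 p [ 0.4773 -0.3584  0.076 ] ty yaw 101.01 tilt [ 0.0019 -0.002 ] F [ 0.1 -0.8  5.1] gap 0.455 gf 40.4
(np.float64(0.4773241508839867), np.float64(-0.35843560782625755)) 0.25 shift mm [  -0.3   -0.4 -174. ]
bottle 0.25 shift mm [-2.201e+02  2.419e+02 -2.000e-01]
bottle 0.0785 shift mm [  0.3   0.4 171.5]
```

>>> {"method": "play_rows", "body": {
  "rows": [
    [[0,0,0],[0,0,-5],1],
    [[0,0,0],[0,0,-20],1],
    [[0,0,0],[0,0,-35],1],
    [[0,0,0],[0,0,-35],1],
    [[0,0,0],[0,0,-35],1],
    [[0,0,0],[0,0,-30],1],
    [[0,0,0],[0,0,-16],1],
    [[0,0,0],[-10,11,0],1],
    [[0,0,0],[-22,24.2,0],1],
    [[0,0,0],[-22,24.2,0],1],
    [[0,0,0],[-22,24.2,0],1],
    [[0,0,0],[-22,24.2,0],1]
  ]
}}

```text
t: 31.85
tcp_pos: [0.5519, -0.2305, 0.2487]
tool_rot: [-0.096, 0.995, 0.001, -0.001]
force: [0.1, -0.8, -0.6]
finger_gap: 0.455
gripper_force: 40.6
```

>>> {"method": "play_rows", "body": {
  "rows": [
    [[0,0,0],[-22,24.2,0],1],
    [[0,0,0],[-22,24.2,0],1],
    [[0,0,0],[-22,24.2,0],1],
    [[0,0,0],[-22,24.2,0],1],
    [[0,0,0],[-22,24.2,0],1],
    [[0,0,0],[-12,13,0],1],
    [[0,0,0],[0,0,0],1],
    [[0,0,0],[0,0,20],1],
    [[0,0,0],[0,0,35],1],
    [[0,0,0],[0,0,35],1],
    [[0,0,0],[0,0,30],1],
    [[0,0,0],[0,0,20],1]
  ]
}}

```text
t: 32.85
tcp_pos: [0.6429, -0.0774, 0.1057]
tool_rot: [-0.096, 0.995, 0.001, -0.004]
force: [-0.6, 1.0, -2.0]
finger_gap: 0.458
gripper_force: 40.5
```

>>> {"method": "play_rows", "body": {
  "rows": [
    [[0,0,0],[0,0,0],1],
    [[0,0,0],[0,0,0],1]
  ]
}}

```text
t: 33.02
tcp_pos: [0.6445, -0.0779, 0.1082]
tool_rot: [-0.096, 0.995, 0.001, -0.002]
force: [-0.2, 0.2, -1.1]
finger_gap: 0.456
gripper_force: 40.6
```

```bash
python3 - <<'E'
from h import *
go(('bottle',.081),('bottle',.25),('tmid',.25),('tmid',.0765))
E
```

```text
t 33.02 p [ 0.6445 -0.0779  0.1082] ty yaw 100.99 tilt [-0.005   0.0014] F [-0.2  0.2 -1.1] gap 0.456 gf 40.6
bottle 0.081 shift mm [-2.5 -1.6 27.2]
bottle 0.25 shift mm [   0.8    0.4 -169. ]
tmid 0.25 shift mm [ 149.  -168.2    0.3]
tmid 0.0765 shift mm [ -0.8  -0.4 173.5]
```

>>> {"method": "play_rows", "body": {
  "rows": [
    [[0,0,0],[0,0,10],1],
    [[0,0,0],[0,0,10],1],
    [[0,0,0],[0,0,6],1],
    [[0,0,0],[0,0,3],1],
    [[0,0,0],[0,0,0],1],
    [[0,0,0],[0,0,0],1],
    [[0,0,0],[0,0,0],1],
    [[0,0,0],[0,0,0],1]
  ]
}}

```text
t: 33.68
tcp_pos: [0.6468, -0.0785, 0.0819]
tool_rot: [-0.096, 0.995, -0.0, 0.001]
force: [-0.1, -0.1, -1.2]
finger_gap: 0.453
gripper_force: 40.6
```

```bash
python3 - <<'E'
from h import *
go(('bottle',.081),('bottle',.25),('tmid',.25),('tmid',.0765))
E
```

```text
t 33.68 p [ 0.6468 -0.0785  0.0819] ty yaw 101.01 tilt [ 0.0011 -0.0003] F [-0.1 -0.1 -1.2] gap 0.453 gf 40.6
bottle 0.081 shift mm [-0.3 -0.6  0.9]
bottle 0.25 shift mm [-2.00e-01 -1.00e-01 -1.69e+02]
tmid 0.25 shift mm [ 1.490e+02 -1.682e+02 -1.000e-01]
tmid 0.0765 shift mm [2.000e-01 1.000e-01 1.735e+02]
```

>>> {"method": "play_rows", "body": {
  "rows": [
    [[0,0,0],[0,0,1],1],
    [[0,0,0],[0,0,0],1],
    [[0,0,0],[0,0,0],0],
    [[0,0,0],[0,0,0],0],
    [[0,0,0],[0,0,0],0],
    [[0,0,0],[0,0,0],0],
    [[0,0,0],[0,0,0],0],
    [[0,0,0],[0,0,0],0],
    [[0,0,0],[0,0,-5],0],
    [[0,0,0],[0,0,-15],0],
    [[0,0,0],[0,0,-30],0],
    [[0,0,0],[0,0,-35],0]
  ]
}}

```text
t: 34.68
tcp_pos: [0.6447, -0.0779, 0.1642]
tool_rot: [-0.096, 0.995, 0.001, -0.003]
force: [0.7, 0.4, 0.2]
finger_gap: 1.002
gripper_force: 0.0
```

>>> {"method": "play_rows", "body": {
  "rows": [
    [[0,0,0],[0,0,-35],0],
    [[0,0,0],[0,0,-30],0],
    [[0,0,0],[0,0,-20],0],
    [[0,0,0],[10,-12,0],0],
    [[0,0,0],[20,-23,0],0],
    [[0,0,0],[22,-25,0],0],
    [[0,0,0],[22,-25,0],0],
    [[0,0,0],[22,-25,0],0],
    [[0,0,0],[22,-25,0],0],
    [[0,0,0],[20,-22,0],0],
    [[0,0,0],[11,-11,0],0],
    [[0,0,0],[0,0,0],0]
  ]
}}

```text
t: 35.68
tcp_pos: [0.5293, -0.275, 0.2493]
tool_rot: [-0.094, 0.996, 0.0, -0.001]
force: [0.8, 0.9, 0.1]
finger_gap: 0.998
gripper_force: 0.0
```

>>> {"method": "play_rows", "body": {
  "rows": [
    [[0,0,0],[0,0,20],0],
    [[0,0,0],[0,0,30],0],
    [[0,0,0],[0,0,30],0],
    [[0,0,0],[0,0,20],0],
    [[0,0,0],[0,0,10],0],
    [[0,0,0],[0,0,0],0],
    [[0,0,0],[0,0,0],0],
    [[0,0,0],[0,0,0],0]
  ]
}}

```text
t: 36.35
tcp_pos: [0.5332, -0.2722, 0.1415]
tool_rot: [-0.096, 0.995, -0.001, 0.001]
force: [0.4, -0.4, -0.0]
finger_gap: 0.997
gripper_force: 0.0
```

```bash
python3 - <<'E'
from h import *
go(('tmid',.0765),('tmid',.25),('mid',.25),('mid',.081))
E
```

```text
t 36.35 p [ 0.5332 -0.2722  0.1415] ty yaw 101.03 tilt [ 0.0021 -0.0015] F [ 0.4 -0.4 -0. ] gap 0.997 gf 0.0
tmid 0.0765 shift mm [ 0.3 -0.2 65. ]
tmid 0.25 shift mm [  -0.3   -0.3 -173.5]
mid 0.25 shift mm [-150.7  299.8   -0.3]
mid 0.081 shift mm [  0.3   0.3 169. ]
```

>>> {"method": "play_rows", "body": {
  "rows": [
    [[0,0,0],[0,0,15],0],
    [[0,0,0],[0,0,24],0],
    [[0,0,0],[0,0,16],0],
    [[0,0,0],[0,0,10],0],
    [[0,0,0],[0,0,0],0],
    [[0,0,0],[0,0,0],1],
    [[0,0,0],[0,0,0],1],
    [[0,0,0],[0,0,0],1],
    [[0,0,0],[0,0,0],1],
    [[0,0,0],[0,0,0],1],
    [[0,0,0],[0,0,0],1],
    [[0,0,0],[0,0,0],1]
  ],
  "grip_force": 60
}}

```text
t: 37.35
tcp_pos: [0.5331, -0.2722, 0.077]
tool_rot: [-0.096, 0.995, -0.001, 0.001]
force: [-1.2, 1.0, 7.1]
finger_gap: 0.574
gripper_force: 60.9
```

>>> {"method": "play_rows", "body": {
  "rows": [
    [[0,0,0],[0,0,0],1],
    [[0,0,0],[0,0,0],1]
  ]
}}

```text
t: 37.52
tcp_pos: [0.5331, -0.2722, 0.077]
tool_rot: [-0.096, 0.995, -0.001, 0.001]
force: [-0.2, 1.6, 6.4]
finger_gap: 0.57
gripper_force: 60.9
```

```bash
python3 - <<'E'
from h import *
p=sense()['tcp_pos'].copy(); h=tuple(p[:2])
go((h,.25),('mid',.25),('mid',.081))
E
```

```text
t 37.52 p [ 0.5331 -0.2722  0.077 ] ty yaw 101.01 tilt [ 0.0025 -0.0016] F [-0.2  1.6  6.4] gap 0.57 gf 60.9
(np.float64(0.5331232208958546), np.float64(-0.27220392306592395)) 0.25 shift mm [  -0.4   -0.4 -173. ]
mid 0.25 shift mm [-150.5  299.6   -0.3]
mid 0.081 shift mm [  0.4   0.4 169. ]
```

>>> {"method": "play_rows", "body": {
  "rows": [
    [[0,0,0],[0,0,-5],1],
    [[0,0,0],[0,0,-20],1],
    [[0,0,0],[0,0,-35],1],
    [[0,0,0],[0,0,-35],1],
    [[0,0,0],[0,0,-35],1],
    [[0,0,0],[0,0,-35],1],
    [[0,0,0],[0,0,-20],1],
    [[0,0,0],[-8,15,0],1],
    [[0,0,0],[-15,30,0],1],
    [[0,0,0],[-15,30,0],1],
    [[0,0,0],[-15,30,0],1],
    [[0,0,0],[-15,30,0],1]
  ]
}}

```text
t: 38.52
tcp_pos: [0.5724, -0.1247, 0.2598]
tool_rot: [-0.096, 0.995, 0.0, -0.001]
force: [1.1, -0.8, -3.4]
finger_gap: 0.574
gripper_force: 61.8
```

>>> {"method": "play_rows", "body": {
  "rows": [
    [[0,0,0],[-15,30,0],1],
    [[0,0,0],[-15,30,0],1],
    [[0,0,0],[-15,30,0],1],
    [[0,0,0],[-15,30,0],1],
    [[0,0,0],[-15,30,0],1],
    [[0,0,0],[-8,15,0],1],
    [[0,0,0],[0,0,0],1],
    [[0,0,0],[0,0,20],1],
    [[0,0,0],[0,0,35],1],
    [[0,0,0],[0,0,35],1],
    [[0,0,0],[0,0,35],1],
    [[0,0,0],[0,0,20],1]
  ]
}}

```text
t: 39.52
tcp_pos: [0.6198, 0.051, 0.1111]
tool_rot: [-0.096, 0.995, 0.0, -0.004]
force: [-1.0, 0.6, -4.4]
finger_gap: 0.576
gripper_force: 61.9
```

>>> {"method": "play_rows", "body": {
  "rows": [
    [[0,0,0],[0,0,10],1],
    [[0,0,0],[0,0,10],1],
    [[0,0,0],[0,0,8],1],
    [[0,0,0],[0,0,0],1],
    [[0,0,0],[0,0,0],1],
    [[0,0,0],[0,0,0],1],
    [[0,0,0],[0,0,0],1]
  ]
}}

```text
t: 40.1
tcp_pos: [0.6241, 0.0515, 0.0887]
tool_rot: [-0.096, 0.995, -0.0, 0.001]
force: [0.0, 0.3, -4.4]
finger_gap: 0.573
gripper_force: 61.9
```

```bash
python3 - <<'E'
from h import *
go(('mid',.0815),('mid',.25),('twide',.25),('twide',.073))
E
```

```text
t 40.1 p [0.6241 0.0515 0.0887] ty yaw 101.02 tilt [ 0.0028 -0.0003] F [ 0.   0.3 -4.4] gap 0.573 gf 61.9
mid 0.0815 shift mm [ 0.7 -0.8  7.2]
mid 0.25 shift mm [-5.000e-01 -1.000e-01 -1.685e+02]
twide 0.25 shift mm [ 242.1 -274.3   -0.4]
twide 0.073 shift mm [5.00e-01 1.00e-01 1.77e+02]
```

>>> {"method": "play_rows", "body": {
  "rows": [
    [[0,0,0],[0.5,-1,4],1],
    [[0,0,0],[0,0,3],1],
    [[0,0,0],[0,0,0],1],
    [[0,0,0],[0,0,0],0],
    [[0,0,0],[0,0,0],0],
    [[0,0,0],[0,0,0],0],
    [[0,0,0],[0,0,0],0],
    [[0,0,0],[0,0,0],0],
    [[0,0,0],[0,0,0],0],
    [[0,0,0],[0,0,-5],0],
    [[0,0,0],[0,0,-15],0],
    [[0,0,0],[0,0,-30],0]
  ]
}}

```text
t: 41.1
tcp_pos: [0.6201, 0.0507, 0.1277]
tool_rot: [-0.096, 0.995, 0.001, -0.004]
force: [0.3, -0.1, -0.1]
finger_gap: 1.0
gripper_force: 0.0
```

>>> {"method": "play_rows", "body": {
  "rows": [
    [[0,0,0],[0,0,-35],0],
    [[0,0,0],[0,0,-35],0],
    [[0,0,0],[0,0,-30],0],
    [[0,0,0],[0,0,-15],0],
    [[0,0,0],[10,-11,0],0],
    [[0,0,0],[20,-23,0],0],
    [[0,0,0],[22,-25,0],0],
    [[0,0,0],[22,-25,0],0],
    [[0,0,0],[22,-25,0],0],
    [[0,0,0],[22,-25,0],0],
    [[0,0,0],[22,-25,0],0],
    [[0,0,0],[22,-25,0],0]
  ]
}}

```text
t: 42.1
tcp_pos: [0.4963, -0.1622, 0.2441]
tool_rot: [-0.096, 0.995, 0.001, -0.001]
force: [0.6, 0.2, -0.0]
finger_gap: 1.0
gripper_force: 0.0
```

>>> {"method": "play_rows", "body": {
  "rows": [
    [[0,0,0],[22,-25,0],0],
    [[0,0,0],[22,-25,0],0],
    [[0,0,0],[22,-25,0],0],
    [[0,0,0],[14,-15,0],0],
    [[0,0,0],[0,0,20],0],
    [[0,0,0],[0,0,35],0],
    [[0,0,0],[0,0,30],0],
    [[0,0,0],[0,0,20],0],
    [[0,0,0],[0,0,10],0],
    [[0,0,0],[0,0,0],0],
    [[0,0,0],[0,0,0],0]
  ]
}}

```text
t: 43.02
tcp_pos: [0.437, -0.2646, 0.13]
tool_rot: [-0.096, 0.995, 0.001, -0.001]
force: [-0.3, -0.1, -0.1]
finger_gap: 0.999
gripper_force: 0.0
```

```bash
python3 - <<'E'
from h import *
go(('twide',.0725),('twide',.25),('wide',.25),('wide',.0765))
im,P=cloud('top'); save('t3.png',im); Z=P[...,2]
v,u=np.mgrid[0:480,0:640]
def f(n,u0,v0,r,lo,hi):
    m=(Z>lo)&(Z<hi)&((u-u0)**2+(v-v0)**2<r*r); q=P[m]
    if len(q): print(n,len(q),q.mean(0).round(4),((np.percentile(q,1,0)+np.percentile(q,99,0))/2).round(4))
f('tin',156,282,40,.034,.05); f('mid',291,188,22,.118,.14); f('bottle',369,175,18,.085,.16)
E
```

```text
t 43.02 p [ 0.437  -0.2646  0.13  ] ty yaw 101.0 tilt [-0.0012  0.001 ] F [-0.3 -0.1 -0.1] gap 0.999 gf 0.0
twide 0.0725 shift mm [-1.3 -0.6 57.5]
twide 0.25 shift mm [   0.2    0.2 -177.5]
wide 0.25 shift mm [-1.916e+02  2.121e+02  1.000e-01]
wide 0.0765 shift mm [ -0.2  -0.2 173.5]
tin 754 [0.4698 0.2913 0.0428] [0.4697 0.2917 0.0418]
mid 782 [0.6213 0.0509 0.1286] [0.6214 0.0512 0.1278]
bottle 473 [ 0.6426 -0.0766  0.11  ] [ 0.6442 -0.0773  0.1139]
```

View pics/t3.png

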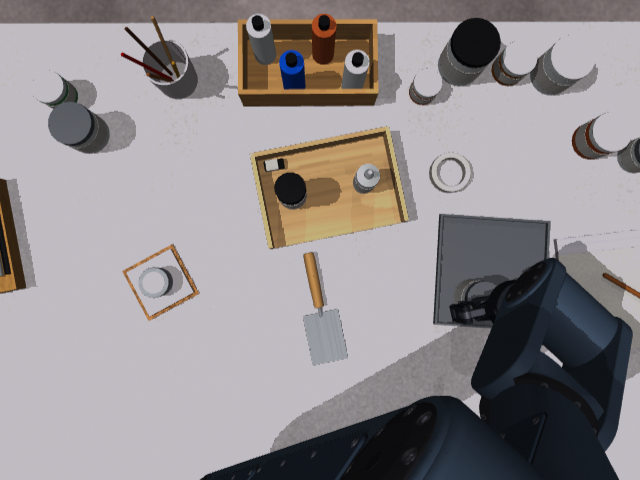

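The tin is centred on the tile, and the mid jar and bottle are within about 3 mm of their starting spots. Now the wide jar.

>>> {"method": "play_rows", "body": {
  "rows": [
    [[0,0,0],[-1,0,15],0],
    [[0,0,0],[0,0,20],0],
    [[0,0,0],[0,0,14],0],
    [[0,0,0],[0,0,8],0],
    [[0,0,0],[0,0,0],0],
    [[0,0,0],[0,0,0],1],
    [[0,0,0],[0,0,0],1],
    [[0,0,0],[0,0,0],1],
    [[0,0,0],[0,0,0],1],
    [[0,0,0],[0,0,0],1],
    [[0,0,0],[0,0,0],1],
    [[0,0,0],[0,0,0],1]
  ]
}}

```text
t: 44.07
tcp_pos: [0.4395, -0.2654, 0.0748]
tool_rot: [-0.096, 0.995, -0.001, 0.001]
force: [0.2, -0.0, 6.8]
finger_gap: 0.695
gripper_force: 63.7
```

>>> {"method": "play_rows", "body": {
  "rows": [
    [[0,0,0],[0,0,0],1],
    [[0,0,0],[0,0,0],1]
  ]
}}

```text
t: 44.23
tcp_pos: [0.4395, -0.2654, 0.0748]
tool_rot: [-0.096, 0.995, -0.001, 0.001]
force: [-0.3, -1.7, 6.6]
finger_gap: 0.691
gripper_force: 63.7
```

```bash
python3 - <<'E'
from h import *
p=sense()['tcp_pos'].copy(); h=tuple(p[:2])
go((h,.25),('wide',.25),('wide',.0765))
E
```

```text
t 44.23 p [ 0.4395 -0.2654  0.0748] ty yaw 101.02 tilt [ 0.0025 -0.0024] F [-0.3 -1.7  6.6] gap 0.691 gf 63.7
(np.float64(0.4395278969923125), np.float64(-0.26544304819519443)) 0.25 shift mm [  -0.3   -0.5 -175.2]
wide 0.25 shift mm [-1.906e+02  2.127e+02 -2.000e-01]
wide 0.0765 shift mm [  0.3   0.5 173.5]
```

>>> {"method": "play_rows", "body": {
  "rows": [
    [[0,0,0],[0,0,-5],1],
    [[0,0,0],[0,0,-20],1],
    [[0,0,0],[0,0,-35],1],
    [[0,0,0],[0,0,-35],1],
    [[0,0,0],[0,0,-35],1],
    [[0,0,0],[0,0,-30],1],
    [[0,0,0],[0,0,-20],1],
    [[0,0,0],[-10,11,0],1],
    [[0,0,0],[-24,27,0],1],
    [[0,0,0],[-24,27,0],1],
    [[0,0,0],[-24,27,0],1],
    [[0,0,0],[-24,27,0],1]
  ]
}}

```text
t: 45.23
tcp_pos: [0.5195, -0.1256, 0.2531]
tool_rot: [-0.096, 0.995, 0.0, -0.001]
force: [0.9, -1.0, -3.6]
finger_gap: 0.693
gripper_force: 66.0
```

>>> {"method": "play_rows", "body": {
  "rows": [
    [[0,0,0],[-24,27,0],1],
    [[0,0,0],[-24,27,0],1],
    [[0,0,0],[-24,27,0],1],
    [[0,0,0],[-15,13,0],1],
    [[0,0,0],[0,0,0],1],
    [[0,0,0],[0,0,20],1],
    [[0,0,0],[0,0,35],1],
    [[0,0,0],[0,0,35],1],
    [[0,0,0],[0,0,30],1],
    [[0,0,0],[0,0,20],1],
    [[0,0,0],[0,0,10],1],
    [[0,0,0],[0,0,10],1]
  ]
}}

```text
t: 46.23
tcp_pos: [0.5864, -0.0189, 0.0921]
tool_rot: [-0.096, 0.995, 0.0, -0.001]
force: [-0.3, 0.3, -2.9]
finger_gap: 0.689
gripper_force: 66.1
```

>>> {"method": "play_rows", "body": {
  "rows": [
    [[0,0,0],[0,0,0],1],
    [[0,0,0],[0,0,0],1],
    [[0,0,0],[0,0,0],1],
    [[0,0,0],[0,0,0],1]
  ]
}}

```text
t: 46.57
tcp_pos: [0.5884, -0.0188, 0.0949]
tool_rot: [-0.096, 0.995, -0.0, 0.001]
force: [0.4, -0.0, -2.6]
finger_gap: 0.69
gripper_force: 66.1
```

```bash
python3 - <<'E'
from h import *
go(('wide',.080))
E
```

```text
t 46.57 p [ 0.5884 -0.0188  0.0949] ty yaw 101.01 tilt [ 0.0031 -0.0007] F [ 0.4 -0.  -2.6] gap 0.69 gf 66.1
wide 0.08 shift mm [ 2.7 -0.9 14.8]
```

Lowering, releasing, then rising and backing off towards the robot and the left.

>>> {"method": "play_rows", "body": {
  "rows": [
    [[0,0,0],[1,-1,8],1],
    [[0,0,0],[0,0,5],1],
    [[0,0,0],[0,0,2],1],
    [[0,0,0],[0,0,0],1],
    [[0,0,0],[0,0,0],1],
    [[0,0,0],[0,0,0],0],
    [[0,0,0],[0,0,0],0],
    [[0,0,0],[0,0,0],0],
    [[0,0,0],[0,0,0],0],
    [[0,0,0],[0,0,0],0],
    [[0,0,0],[0,0,0],0],
    [[0,0,0],[0,0,-5],0]
  ]
}}

```text
t: 47.57
tcp_pos: [0.5859, -0.0196, 0.0826]
tool_rot: [-0.096, 0.995, 0.0, -0.001]
force: [-0.3, 0.5, 0.6]
finger_gap: 0.999
gripper_force: 0.0
```

>>> {"method": "play_rows", "body": {
  "rows": [
    [[0,0,0],[0,0,-15],0],
    [[0,0,0],[0,0,-30],0],
    [[0,0,0],[0,0,-35],0],
    [[0,0,0],[0,0,-35],0],
    [[0,0,0],[0,0,-35],0],
    [[0,0,0],[0,0,-20],0],
    [[0,0,0],[10,-12,0],0],
    [[0,0,0],[20,-25,0],0],
    [[0,0,0],[20,-25,0],0],
    [[0,0,0],[20,-25,0],0],
    [[0,0,0],[20,-25,0],0],
    [[0,0,0],[20,-25,0],0]
  ]
}}

```text
t: 48.57
tcp_pos: [0.5038, -0.1762, 0.2538]
tool_rot: [-0.096, 0.995, -0.0, 0.0]
force: [0.4, -0.3, 0.8]
finger_gap: 1.004
gripper_force: 0.0
```

>>> {"method": "play_rows", "body": {
  "rows": [
    [[0,0,0],[20,-25,0],0],
    [[0,0,0],[20,-25,0],0],
    [[0,0,0],[10,-12,0],0],
    [[0,0,0],[0,0,0],0],
    [[0,0,0],[0,0,0],0],
    [[0,0,0],[0,0,0],0],
    [[0,0,0],[0,0,0],0]
  ]
}}

```text
t: 49.15
tcp_pos: [0.4679, -0.2445, 0.2534]
tool_rot: [-0.097, 0.995, 0.0, 0.0]
force: [0.4, -0.0, 0.0]
finger_gap: 1.003
gripper_force: 0.0
```

```bash
python3 - <<'E'
from h import *
go()
im,P=cloud('top'); save('t4.png',im); Z=P[...,2]
v,u=np.mgrid[0:480,0:640]
def f(n,u0,v0,r,lo,hi):
    m=(Z>lo)&(Z<hi)&((u-u0)**2+(v-v0)**2<r*r); q=P[m]
    if len(q): print(n,len(q),q.mean(0).round(4),((np.percentile(q,1,0)+np.percentile(q,99,0))/2).round(4))
f('tin',156,282,40,.034,.05); f('mid',291,188,22,.118,.14); f('bottle',369,175,18,.085,.16); f('wide',334,211,25,.105,.125); f('tape',452,172,26,.018,.032)
E
```

```text
t 49.15 p [ 0.4679 -0.2445  0.2534] ty yaw 101.09 tilt [0.0001 0.0004] F [ 0.4 -0.   0. ] gap 1.003 gf 0.0
tin 749 [0.4699 0.2914 0.0427] [0.4696 0.2917 0.0418]
mid 782 [0.6214 0.0509 0.1285] [0.6215 0.0511 0.128 ]
bottle 472 [ 0.6426 -0.0765  0.1099] [ 0.6442 -0.0773  0.1133]
wide 1075 [ 0.5839 -0.0202  0.1136] [ 0.584  -0.0202  0.1133]
tape 614 [ 0.6609 -0.2342  0.0239] [ 0.661  -0.2341  0.0236]
```

View pics/t4.png

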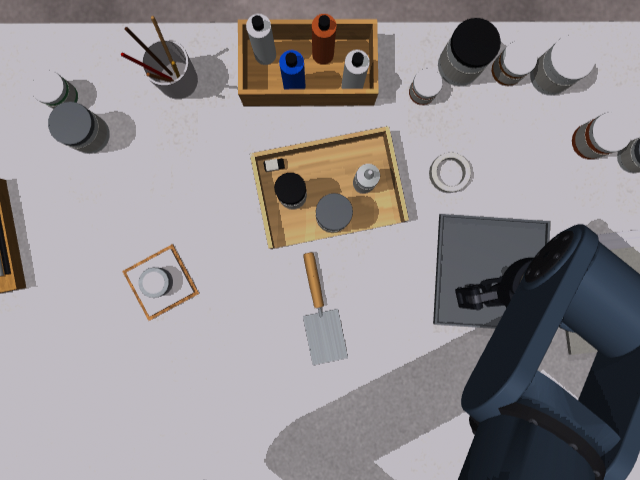

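The final picture shows the three containers back in the bay, the wide jar (334,211), mid jar (291,188) and bottle (368,177), each within about 4 mm of its start. The tin is centred on the tile at (155,282), the eraser, knife and tape haven't moved, and the arm is clear.

```bash
python3 -c "
from station import *
print(sign_off())"
```

```text
the job is handed in; nothing more can be done
None
```

The job is handed in at about 49 s of the 138 s allowed: by the last camera check the tin is centred on the tile, all three containers are upright within about 4 mm of their starting spots, and the eraser, knife and tape are where they were; no verdict was returned.

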